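# Centre the cyclone on the drying plinth and start the fan

## Robot

A 6-joint arm with a two-finger parallel gripper is mounted at the origin on the work surface. World frame = base frame: x ahead of the robot, y to its left, z up, the work surface at z = 0. Lengths are in m, angles in rad, forces in N, time in s.
With the tool pointing down it reaches from about 0.4 to 0.825 m from the base axis. Payload 7 kg.
Tool frame: the origin (TCP) lies on the mounting face of the last link; the fingertips stand 178 mm ahead of it and the grasp point (between the pads) lies arm.grip_depth ahead of it (arm.grip_depth is the distance from the TCP to the grasp point, in m); z points along the fingers, y is the direction in which the jaws open and shut (so a half turn about z gives the same grasp; the last joint's range is limited). The gripper opens to 88 mm and grips with 3 to 60 N. Pads are 19 mm wide; open, the fingers measure 130 mm over their backs; the gripper's body (78 mm by 193 mm) begins 47 mm behind the grasp point.
Start: joints at [-0.854, 0.359, 0.012, 0, -1.224, -0.288], TCP at [0.281, -0.614, 0.405] pointing down, gripper open.
Joint ranges: [-3.07, 3.07], [-1.43, 2.12], [-1.02, 1.25], [-3.03, 1.67], [-3.05, -0], [-3.03, 3.03]. Speed limits (rad/s): [2.39, 2.39, 3.01, 3.14, 3.14, 3.14].

## Interface

Orientations are given as [roll, pitch, yaw] about the fixed x, y, z axes, in that order (R = Rz(yaw) Ry(pitch) Rx(roll)).
In Python, from station import arm gives the robot as it stands.
- The arm moves only by the tool carry_out, never from a script. Its argument "targets" is a list that holds one entry, the list of rows, each a list of 7 numbers: the turn, a rotation vector about the tool's x, y, z in units of 8 degrees (1.0 is 8 degrees), then the shift along the tool's x, y, z in units of 2.5 cm (1.0 is 2.5 cm), then the opening, from -1 (shut) to 1 (fully open). A call has 1 to 20 rows; each row shifts and turns the commanded pose from where the row before left it, along the tool's axes as they then stand; what a row does not reach is not made up. A row lasts 1/8 s, in which the tool goes at most 62.5 mm and 10.7 degrees, less where a joint would pass 70% of its speed; a pose out of reach is approached as far as the arm can. A call with a number of a shift or a turn outside -1 to 1 is refused whole. A call with a gripper value outside its range is refused whole. The fingers move at their own pace and stop on an object; "squeeze" is the grip in N (left out, the last holds). Time passes only in rows, so rows that do not move let the fingers close. It gives the time, the measured TCP pose, the force and the opening at its end, in the units of the state.
- arm.get_state(): the state, without advancing time (a new reading comes with each control period).
- arm.grab_frame(name): name is "scene" or "top"; returns (picture, depth): 420x560x3 uint8, red, green, blue; 420x560 float32, m along the optical axis (not along the pixel's ray), 0 where there is no reading.
- arm.camera_model(name): a dict with "camera_matrix" (3x3 intrinsics, pixels), "world_from_camera" (4x4, takes a point from camera to world coordinates). Camera axes: x right, y down, z forward; pixel columns grow to the right and rows downward; lengths in m; the calibration is good to about 2 mm. A picture is of the moment at which its call begins. camera_model takes no time and is no camera call.
- arm.job_done(): hands the job in, once; it reports no verdict.
Trained networks look in the newest picture that a camera, given by its name, has taken for a name from the list of things; names that differ only in an ending like _2 or _b are one class to them, and where a whole thing is asked for, a point or a joint stands for the part that bears it (a point fixed in the world has none). Each returns a list of dicts, best first, with "conf" (0 to 1); they miss things now and then, are a little off and sometimes report something else, mostly with a low value. They report only what shows in the picture. A call takes as long as a camera call. They do not tell look-alikes from the thing itself.
- arm.spot_in(camera, query): "point" ([row, column] in pixels, amid what is visible of it).
- arm.landmark_of(camera, query): "point" ([row, column] in pixels: a listed point, or the origin of a listed thing).
The state is a dict: "t": time; "q": joint angles; "qd": joint speeds; "joint_efforts": joint torques, N m; "eef_pos": TCP position; "ee_rot": TCP orientation; "force": force on the tool from outside, world axes, zero at the start; "moment": the same for the moment, N m; "width": finger opening in m.
Only numpy, scipy, OpenCV 4.12 (cv2) and the standard library are available. Lean on these libraries where they do the work, as an engineer would, in place of code of your own. Each camera call takes 0.05 s, during which the arm holds its last target.

## Task

The rinsed cyclone separator stands off-centre on the small round plinth of the drying unit. With light taps or pushes of the fingertips, slide it until it stands centred on the plinth, upright and let go; do not grip it, lift it or tip it over. Then press the drying unit's button fully down to start the fan and let it come back up, with the cyclone left standing centred and the things around it left where they are.

Things in the scene. Friction and masses are not known exactly. Their poses are not given: they have to be found in the camera images.
- cyclone: cyclone separator of a vacuum cleaner, loose, top-heavy, 105 to 200 g, round about its z axis, grey and clear plastic, 60 mm tall; origin at the centre of its underside. From below: a foot 36 mm across and 14 mm high, a flange 58 mm across from 14 to 22 mm above the underside (the widest part, the place to push), then a waist 26 mm across that widens to a crown 48 mm across from 50 mm up. It slides when pushed at the flange and tips when pushed near the top
- cyclone_flange (a point): centre of the cyclone's flange, on its axis, 18 mm above its underside
- plinth_top (a point): centre of the plinth's flat top face: fixed round steel disc 84 mm across and 25 mm high on the drying unit's deck, top face 70 mm above the bench
- plinth: the plinth; origin at the centre of its underside, on the deck 45 mm above the bench. Its yaw means nothing
- dryer: drying unit, fixed white box 130 mm (its x) by 250 mm (its y) and 45 mm high; origin on the bench under the plinth's axis, 65 mm from its -y end. Its y axis points from the plinth to the button, 145 mm away
- fan_button (a joint): travel of the drying unit's push button: 0 up, 0.006 m fully down, springs back; 5 N takes it fully down
- fan_button_top (a point): centre of the top face of the black button, 28 mm across; its top stands 67 mm above the bench in a grey collar 44 mm across, and it moves straight down
- screw_cap: loose white screw cap, 28 mm across, 16 mm high, on the deck between plinth and button; origin at the centre of its underside; leave alone
- prefilter: flat round prefilter, 110 mm across and 14 mm high, loose in the mint tray (240 x 160 x 35 mm high); origin at the centre of its underside; leave alone
- crevice_tool: black crevice tool, 200 mm long, loose in the grey tray (240 x 160 x 35 mm high); origin on its underside; leave alone
- cleaner: white bottle, 60 mm across, 120 mm tall, loose on the bench; origin at the centre of its underside; leave alone
- jar: glass jar, 56 mm across, 60 mm tall, loose on the bench; origin at the centre of its underside; leave alone
Not all that is in view belongs to the job. What is shaped like the cyclone but green, pink or yellow is not meant.

How it is judged:
On the way, in this order (a step that is already met when the one before it is completed fails the run):
1. the cyclone stands centred and upright on the plinth, let go and at rest (horizontal distance between cyclone_flange and plinth_top below 0.006 m and angle between cyclone's own z axis and vertical below 0.05 rad and z of cyclone in the frame of plinth_top below 0.003 m and linear speed of cyclone below 0.01 m/s and contact force between each of the arm, the fingers and cyclone below 0.05 N), for 0.2 s.
2. the button is pressed fully down, with the cyclone centred and untouched (value of joint fan_button above 0.005 m and horizontal distance between cyclone_flange and plinth_top below 0.006 m and contact force between each of the arm, the fingers and cyclone below 0.05 N), for 0.05 s.
At the end, for the whole second after the job is handed in: The cyclone stands upright (within 3 degrees) and still on the plinth with its axis within 6 mm of the plinth's axis, and the button, which was pressed fully down after the centring, is up again (horizontal distance between cyclone_flange and plinth_top below 0.006 m and angle between cyclone's own z axis and vertical below 0.05 rad and z of cyclone in the frame of plinth_top between -0.003 and 0.003 m and linear speed of cyclone below 0.01 m/s and value of joint fan_button below 0.001 m); the robot touches nothing.
It fails at once if the cyclone is tipped by more than 15 degrees (angle between cyclone's own z axis and vertical above 0.26 rad).
It fails at once if the cyclone is lifted from the plinth or knocked off it (z of cyclone in the frame of plinth_top above 0.008 m or z of cyclone in the frame of plinth_top below -0.008 m).
It fails at once if the cyclone is hit hard or gripped (more than 15 N from the fingers or the arm) (contact force between any of the fingers, the arm and cyclone above 15 N).
It fails at once if the button is pressed while the cyclone is off centre (value of joint fan_button above 0.003 m and horizontal distance between cyclone_flange and plinth_top above 0.006 m).
It fails at once if the screw cap, prefilter, crevice tool, bottle or jar is moved by more than 15 mm (distance of any of screw_cap, prefilter, crevice_tool, cleaner, jar from where it was at the start of the episode above 0.015 m).
It also fails if it takes over 45 s, if anything falls off the work surface, if the arm or the gripper's body presses on something with over 40 N, if the wrist force passes 120 N, or if a joint passes its speed limit or range.

## Working session

There is one attempt and no reset: what is moved stays moved. The work goes in short steps, Python scripts to look and compute and a tool call to move; the robot and the scene stay as the last step left them, time stands still between calls to the robot, and variables do not carry over. Pictures are saved under pics/ and viewed, and the job is handed in when it is done.

Besides the shell and the picture viewer there is one more tool, called as a command line: name --argument value ..., lists and objects as JSON in quotes. carry_out: Moves the arm, as the interface text tells. Its arguments: {"type":"object","properties":{"targets":{"type":"array"},"squeeze":{"type":"number"}},"required":["targets"]}

```bash
mkdir -p pics; ls
cat > h.py <<'E'
import numpy as np, cv2
from station import arm
def snap(cam,fn):
    p,d=arm.grab_frame(cam); cv2.imwrite('pics/'+fn,cv2.cvtColor(p,cv2.COLOR_RGB2BGR)); return p,d
def w(cam,pt,d=None,z=None):
    m=arm.camera_model(cam);K=np.array(m['camera_matrix']);T=np.array(m['world_from_camera'])
    r=np.linalg.inv(K)@np.array([pt[1],pt[0],1.0])
    if z is None:
        return T[:3,:3]@(r*d)+T[:3,3]
    R=T[:3,:3]@r; s=(z-T[2,3])/R[2]; return T[:3,3]+s*R
E
python3 - <<'E'
from h import *
np.set_printoptions(precision=4,suppress=True)
s=arm.get_state();print({k:np.round(v,4) for k,v in s.items()},arm.grip_depth)
for c in ('top','scene'):
    p,d=snap(c,c+'0.png'); np.save(c+'0.npy',d)
    print(arm.camera_model(c))
    for q in ('cyclone','plinth_top','fan_button_top','screw_cap','cyclone_flange','dryer'):
        r=arm.landmark_of(c,q); print(c,q,[(np.round(x['point'],1),round(x['conf'],2)) for x in r[:3]])
print(arm.get_state()['t'])
E
```

```text
pics
{'t': np.float64(0.0), 'q': array([-0.8539,  0.3594,  0.011 , -0.0003, -1.2241, -0.2881]), 'qd': array([-0.0002,  0.0009, -0.0004,  0.0014,  0.0005,  0.0016]), 'joint_efforts': array([  0.0024, -58.2714,  29.3053,   6.9974,   0.0068,  -0.0002]), 'eef_pos': array([ 0.2806, -0.6137,  0.4037]), 'ee_rot': array([ 3.1399, -0.0002, -2.7129]), 'force': array([0.2756, 0.5273, 0.1835]), 'moment': array([ 0.0101,  0.0237, -0.0174]), 'width': np.float64(0.0878)} 0.1593
{'camera_matrix': array([[390.0478,   0.    , 272.8784],
       [  0.    , 390.0478, 210.9902],
       [  0.    ,   0.    ,   1.    ]]), 'world_from_camera': array([[-0.0216, -0.9917,  0.1264,  0.3925],
       [-0.9997,  0.023 ,  0.0097,  0.0182],
       [-0.0125, -0.1262, -0.9919,  1.048 ],
       [ 0.    ,  0.    ,  0.    ,  1.    ]])}
top cyclone [(array([164.7, 347.5]), 0.93), (array([255. , 265.7]), 0.85), (array([184.5, 285. ]), 0.8)]
top plinth_top [(array([188.3, 294.5]), 0.81)]
top fan_button_top [(array([167.5, 236.7]), 0.52), (array([192.6, 289.1]), 0.36)]
top screw_cap [(array([187.6, 258. ]), 0.43)]
top cyclone_
[... 265 characters left out ...]
,   1.    ]]), 'world_from_camera': array([[-0.3673,  0.7861, -0.4971,  1.1195],
       [ 0.93  ,  0.3184, -0.1836,  0.2557],
       [ 0.014 , -0.5298, -0.848 ,  1.1438],
       [ 0.    ,  0.    ,  0.    ,  1.    ]])}
scene cyclone [(array([235.2, 262.4]), 0.91), (array([202.7, 306.7]), 0.89), (array([215.9, 213.9]), 0.58)]
scene plinth_top [(array([229.3, 257.1]), 0.58)]
scene fan_button_top [(array([275. , 297.1]), 0.45)]
scene screw_cap [(array([250. , 293.8]), 0.68), (array([152.1, 211.6]), 0.43)]
scene cyclone_flange [(array([213.2, 216.3]), 0.96), (array([232.5, 261.5]), 0.77), (array([204. , 308.3]), 0.68)]
scene dryer [(array([243.3, 262.5]), 0.64), (array([273.3, 299.7]), 0.46)]
0.7
```

View pics/top0.png

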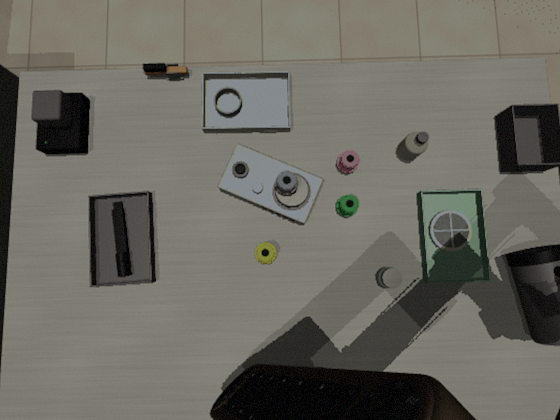

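View pics/scene0.png

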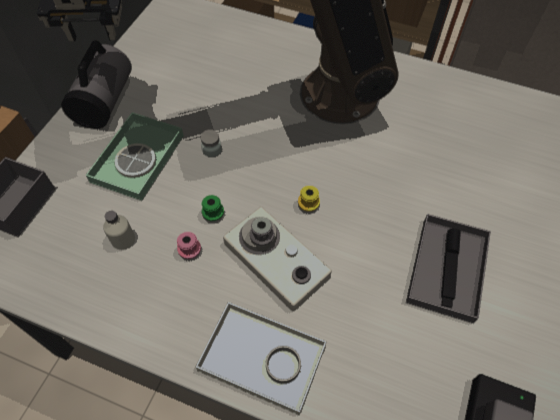

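Run:
```python
import cv2
a=cv2.imread('pics/top0.png')[130:240,215:325]; b=cv2.imread('pics/scene0.png')[170:310,200:340]
cv2.imwrite('pics/c0.png',cv2.hconcat([cv2.resize(a,(400,400),interpolation=cv2.INTER_CUBIC),cv2.resize(b,(400,400),interpolation=cv2.INTER_CUBIC)]))
```

```text
(no output)
```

View pics/c0.png

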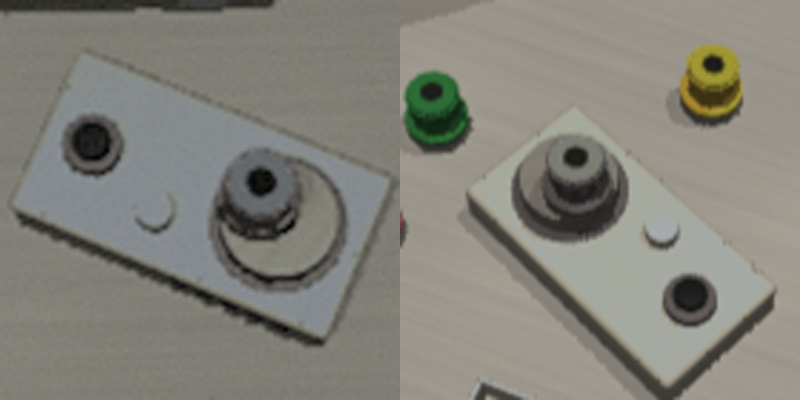

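Cyclone-like things in the top view: grey (185,288) on the plinth, pink (161,348), green (205,347), yellow (252,266). The grey one is the only one on the plinth and has the grey/clear colour, so it is the target, and the crop confirms it. It stands off-centre towards the upper left of the plinth, and the button is at (168,239). Next I fit a model to the depth for exact positions.

```bash
cat > fit.py <<'E'
from h import *
from scipy.optimize import minimize
def inside(P,pl,cy,bt,cap=None):
    x,y,z=P[...,0],P[...,1],P[...,2]
    rp=np.hypot(x-pl[0],y-pl[1]); rc=np.hypot(x-cy[0],y-cy[1]); h=z-0.07
    R=np.interp(h,[0,.014,.01401,.022,.02201,.03,.05,.06],[.018,.018,.029,.029,.013,.013,.024,.024])
    return (z<.045)|((rp<.042)&(z<.07))|((rc<R)&(h>=0)&(h<.06))
def pts(cam,d,c,rad=.065):
    m=arm.camera_model(cam);K=np.array(m['camera_matrix']);T=np.array(m['world_from_camera'])
    v,u=np.mgrid[:420,:560]; r=np.stack([(u-K[0,2])/K[0,0],(v-K[1,2])/K[1,1],np.ones_like(u)],-1)
    P=(r*d[...,None])@T[:3,:3].T+T[:3,3]
    return P,r@T[:3,:3].T,T[:3,3]
def fit(cam,d,c0):
    P,R,o=pts(cam,d,c0)
    ctr=np.array([*c0,.07])
    # pixels whose deck crossing lies near centre
    s=(.07-o[2])/R[...,2]; X=o+R*s[...,None]
    m=(np.hypot(X[...,0]-c0[0],X[...,1]-c0[1])<.075)&(d>0)
    Rm=R[m]; zz=np.arange(.136,.042,-.0005); dm=d[m]
    S=(zz[None]-o[2])/Rm[:,2:3]; Q=o+Rm[:,None]*S[...,None]
    def cost(p):
        Q2=Q-np.array([0,0,p[4]]); I=inside(Q2,p[:2],p[2:4],None); I[:,-1]=True
        k=I.argmax(1); pr=S[np.arange(len(k)),k]
        e=np.clip(np.abs(pr-dm),0,.02); return e.mean()*1000
    best=None
    for st in [(0,0),(.01,0),(-.01,0),(0,.01),(0,-.01)]:
        x0=np.array([*c0,c0[0]+st[0],c0[1]+st[1],0]); sim=np.vstack([x0]+[x0+v for v in np.diag([.006,.006,.006,.006,.002])])
        r=minimize(cost,x0,method='Nelder-Mead',options=dict(initial_simplex=sim,xatol=1e-4,fatol=1e-4,maxiter=300))
        if best is None or r.fun<best.fun: best=r
    return best
E
python3 - <<'E'
from fit import *
np.set_printoptions(precision=4,suppress=True)
pc=w('top',(190,292),z=.07);print(pc)
for c in('top','scene'):
    d=np.load(c+'0.npy'); r=fit(c,d,pc[:2]); print(c,r.x,r.fun,'cyc-pl mm',1000*(r.x[2:4]-r.x[:2]))
    P,_,_=pts(c,d,None)
    M=(np.abs(P[...,2]-.045)<.008)&(np.hypot(P[...,0]-pc[0],P[...,1]-pc[1])<.24)
    box=cv2.minAreaRect(P[M][:,:2].astype(np.float32)); print(box)
print('button',w('top',(168,239),z=.067),w('scene',(274,301),z=.067),'cap',w('top',(188,257),z=.061),w('scene',(250,292),z=.061))
E
```

```text
[ 0.5698 -0.022   0.07  ]
top [ 0.5729 -0.0195  0.5859 -0.0059 -0.0001] 3.9846392128878887 cyc-pl mm [13.0444 13.6338]
((0.6217914819717407, 0.0021632611751556396), (0.35566869378089905, 0.3231070935726166), 30.137100219726562)
scene [ 0.5725 -0.0188  0.5853 -0.0051  0.0001] 6.35282143854893 cyc-pl mm [12.7484 13.6887]
((0.6347639560699463, -0.007280468940734863), (0.3283204734325409, 0.3556631803512573), 27.809370040893555)
button [0.631  0.1126 0.067 ] [0.6371 0.1143 0.067 ] cap [0.5788 0.0674 0.061 ] [0.5843 0.0718 0.061 ]
```

Both cameras agree: the cyclone is offset (+12.9, +13.7) mm from the plinth centre at (0.5727, -0.0192). I'll push with both fingertips about 30 mm apart, so the flange sits in a stable two-point cradle. Tool x will lie along the push direction, yaw -2.326.

carry_out --targets '[[[0, 0, -0.92, 0, 0, 0, -0.32], [0, 0, -0.92, 0, 0, 0, -0.32], [0, 0, -0.92, 0, 0, 0, -0.32], [0, 0, 0, -1, 0.27, 0, -0.32], [0, 0, 0, -1, 0.27, 0, -0.32], [0, 0, 0, -1, 0.27, 0, -0.32], [0, 0, 0, -1, 0.27, 0, -0.32], [0, 0, 0, -1, 0.27, 0, -0.32], [0, 0, 0, -1, 0.27, 0, -0.32], [0, 0, 0, -1, 0.27, 0, -0.32], [0, 0, 0, -1, 0.27, 0, -0.32], [0, 0, 0, -1, 0.27, 0, -0.32], [0, 0, 0, -1, 0.27, 0, -0.32], [0, 0, 0, -1, 0.27, 0, -0.32], [0, 0, 0, -1, 0.27, 0, -0.32], [0, 0, 0, -1, 0.27, 0, -0.32], [0, 0, 0, -1, 0.27, 0, -0.32], [0, 0, 0, -1, 0.27, 0, -0.32], [0, 0, 0, 0, 0, 0, -0.32]]]' --squeeze 5

```text
t: 3.08
eef_pos: [0.465, -0.2706, 0.4049]
ee_rot: [-3.141, 0.0, -2.325]
force: [-0.0, -0.0, -0.1]
width: 0.0299
```

```bash
cat > go.py <<'E'
import sys
from h import *
from scipy.spatial.transform import Rotation as Ro
def go(t):
    s=arm.get_state();R=Ro.from_euler('xyz',s['ee_rot']).as_matrix()
    print('t',round(float(s['t']),2),'pos',np.round(s['eef_pos'],4),'rot',np.round(s['ee_rot'],4),'F',np.round(s['force'],2),'w',round(float(s['width']),4))
    print('units',np.round(R.T@(np.array(t)-s['eef_pos'])/.025,3))
E
python3 -c "
from go import go
go([.627,.038,.30])"
```

```text
t 3.08 pos [ 0.465  -0.2706  0.4049] rot [-3.1412e+00  3.0000e-04 -2.3253e+00] F [-0.03 -0.04 -0.07] w 0.0299
units [-13.431   3.737   4.197]
```

carry_out --targets '[[[0, 0, 0, -1, 0.28, 0, -0.32], [0, 0, 0, -1, 0.28, 0, -0.32], [0, 0, 0, -1, 0.28, 0, -0.32], [0, 0, 0, -1, 0.28, 0, -0.32], [0, 0, 0, -1, 0.28, 0, -0.32], [0, 0, 0, -1, 0.28, 0, -0.32], [0, 0, 0, -1, 0.28, 0, -0.32], [0, 0, 0, -1, 0.28, 0, -0.32], [0, 0, 0, -1, 0.28, 0, -0.32], [0, 0, 0, -1, 0.28, 0, -0.32], [0, 0, 0, -1, 0.28, 0, -0.32], [0, 0, 0, -1, 0.28, 0, -0.32], [0, 0, 0, -1, 0.28, 0, -0.32], [0, 0, 0, -0.43, 0.1, 0, -0.32], [0, 0, 0, 0, 0, 1, -0.32], [0, 0, 0, 0, 0, 1, -0.32], [0, 0, 0, 0, 0, 1, -0.32], [0, 0, 0, 0, 0, 1, -0.32], [0, 0, 0, 0, 0, 0, -0.32]]]'

```text
t: 5.45
eef_pos: [0.6264, 0.0365, 0.3027]
ee_rot: [3.14, -0.004, -2.328]
force: [0.2, 0.6, 1.2]
width: 0.0298
```

```bash
python3 -c "
from go import *
go([.627,.038,.258])
for c in('top','scene'):
    p,d=snap(c,c+'1.png');np.save(c+'1.npy',d)
a=cv2.imread('pics/top1.png')[110:250,205:345]; b=cv2.imread('pics/scene1.png')[150:310,190:350]
cv2.imwrite('pics/c1.png',cv2.hconcat([cv2.resize(a,(400,400)),cv2.resize(b,(400,400))]))
"
```

```text
t 5.45 pos [0.6264 0.0365 0.3027] rot [ 3.1395 -0.0036 -2.3278] F [0.18 0.56 1.19] w 0.0298
units [-0.065  0.019  1.789]
```

View pics/c1.png

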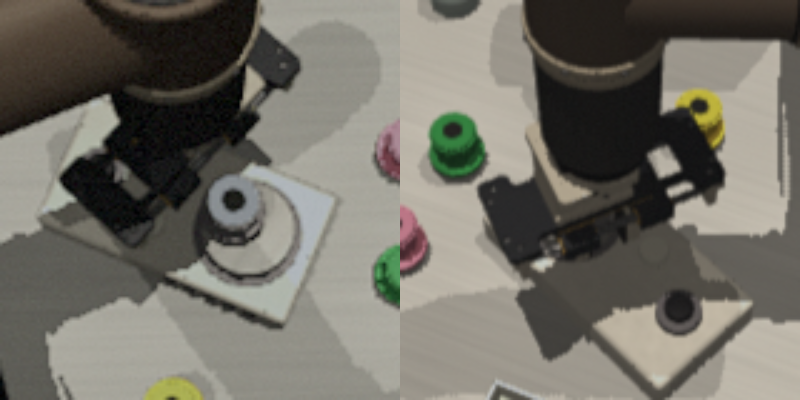

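The top crop (left) shows the cyclone clear of the gripper and still off-centre, with the gripper behind it on the button side. I lower to flange height and approach slowly.

carry_out --targets '[[[0, 0, 0, -0.06, 0.02, 0.9, -0.32], [0, 0, 0, 0, 0, 0.89, -0.32], [0, 0, 0, 0, 0, 0, -0.32], [0, 0, 0, 0.2, 0, 0, -0.32], [0, 0, 0, 0.2, 0, 0, -0.32], [0, 0, 0, 0.2, 0, 0, -0.32], [0, 0, 0, 0.2, 0, 0, -0.32], [0, 0, 0, 0, 0, 0, -0.32], [0, 0, 0, 0, 0, 0, -0.32]]]'

```text
t: 6.68
eef_pos: [0.6139, 0.0235, 0.26]
ee_rot: [-3.141, 0.0, -2.327]
force: [-0.4, 0.9, -0.4]
width: 0.0296
```

```bash
cat > look.py <<'E'
import sys
from go import *; from fit import fit
n=sys.argv[1]; go([.5727,-.0192,.258])
for c in sys.argv[2:]:
    p,d=snap(c,c+n+'.png'); r=fit(c,d,(.5727,-.0192)); print(c,np.round(r.x,4),round(r.fun,2),'off mm',np.round(1000*(r.x[2:4]-r.x[:2]),2))
E
python3 look.py 2 top
python3 -c "
import cv2
a=cv2.imread('pics/top2.png')[130:230,235:335]
cv2.imwrite('pics/c2.png',cv2.resize(a,(500,500)))"
```

```text
t 6.67 pos [0.6139 0.0235 0.26  ] rot [-3.1415e+00  1.0000e-04 -2.3274e+00] F [-0.4   0.93 -0.38] w 0.0296
units [2.375 0.026 0.079]
top [ 5.728e-01 -1.920e-02  5.861e-01 -5.600e-03 -3.000e-04] 7.08 off mm [13.25 13.56]
```

View pics/c2.png

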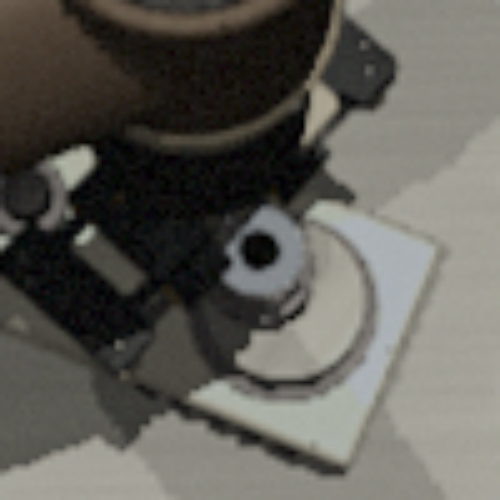

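carry_out --targets '[[[0, 0, 0, 0, 0.03, 0.08, -0.32], [0, 0, 0, 0.08, 0, 0, -0.32], [0, 0, 0, 0.08, 0, 0, -0.32], [0, 0, 0, 0.08, 0, 0, -0.32], [0, 0, 0, 0.08, 0, 0, -0.32], [0, 0, 0, 0.08, 0, 0, -0.32], [0, 0, 0, 0.08, 0, 0, -0.32], [0, 0, 0, 0.08, 0, 0, -0.32], [0, 0, 0, 0.04, 0, 0, -0.32], [0, 0, 0, 0, 0, 0, -0.32], [0, 0, 0, 0, 0, 0, -0.32]]]'

```text
t: 8.1
eef_pos: [0.603, 0.0131, 0.2579]
ee_rot: [3.142, -0.0, -2.327]
force: [0.3, -0.8, 0.1]
width: 0.0299
```

```bash
python3 look.py 3 top
python3 -c "
import cv2
a=cv2.imread('pics/top3.png')[130:230,235:335]
cv2.imwrite('pics/c3.png',cv2.resize(a,(500,500)))"
```

```text
t 8.1 pos [0.603  0.0131 0.2579] rot [ 3.1415e+00 -2.0000e-04 -2.3275e+00] F [ 0.26 -0.8   0.15] w 0.0299
units [ 1.771 -0.006 -0.005]
top [ 5.730e-01 -1.940e-02  5.793e-01 -1.260e-02 -4.000e-04] 9.02 off mm [6.3  6.77]
```

View pics/c3.png

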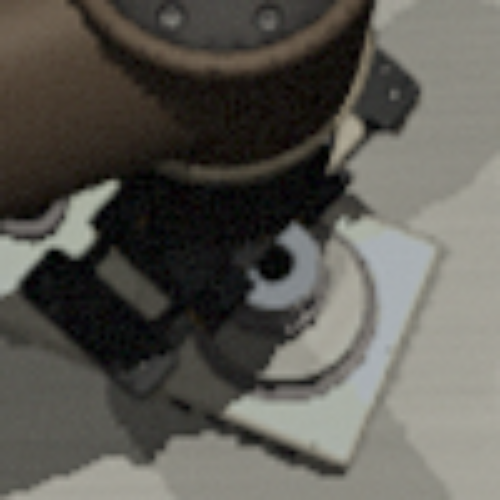

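The cradle works: the offset has gone from 18.9 to 9.2 mm, staying on the same line. I push the rest, back off and measure again.

carry_out --targets '[[[0, 0, 0, 0.07, 0, 0, -0.32], [0, 0, 0, 0.07, 0, 0, -0.32], [0, 0, 0, 0.07, 0, 0, -0.32], [0, 0, 0, 0.07, 0, 0, -0.32], [0, 0, 0, 0.06, 0, 0, -0.32], [0, 0, 0, 0.02, 0, 0, -0.32], [0, 0, 0, 0, 0, 0, -0.32], [0, 0, 0, 0, 0, 0, -0.32], [0, 0, 0, -0.1, 0, 0, -0.32], [0, 0, 0, -0.3, 0, 0, -0.32], [0, 0, 0, -0.6, 0, 0, -0.32], [0, 0, 0, -0.8, 0, 0, -0.32], [0, 0, 0, 0, 0, -0.8, -0.32], [0, 0, 0, -0.5, 0, -0.8, -0.32], [0, 0, 0, -0.5, 0, -0.5, -0.32], [0, 0, 0, 0, 0, 0, -0.32]]]'

```text
t: 10.15
eef_pos: [0.646, 0.0587, 0.3109]
ee_rot: [-3.141, 0.002, -2.326]
force: [0.0, -1.3, -0.8]
width: 0.0298
```

```bash
python3 look.py 4 top scene
python3 -c "
import cv2
a=cv2.imread('pics/top4.png')[110:250,205:345]; b=cv2.imread('pics/scene4.png')[150:310,190:350]
cv2.imwrite('pics/c4.png',cv2.hconcat([cv2.resize(a,(400,400)),cv2.resize(b,(400,400))]))"
```

```text
t 10.15 pos [0.646  0.0587 0.3109] rot [-3.1408e+00  1.5000e-03 -2.3265e+00] F [ 0.01 -1.25 -0.8 ] w 0.0298
units [ 4.28e+00 -2.00e-03  2.11e+00]
top [ 5.726e-01 -1.960e-02  5.735e-01 -1.940e-02 -4.000e-04] 3.76 off mm [0.82 0.14]
scene [ 5.695e-01 -1.860e-02  5.734e-01 -1.810e-02  2.000e-04] 18.68 off mm [3.83 0.53]
```

View pics/c4.png

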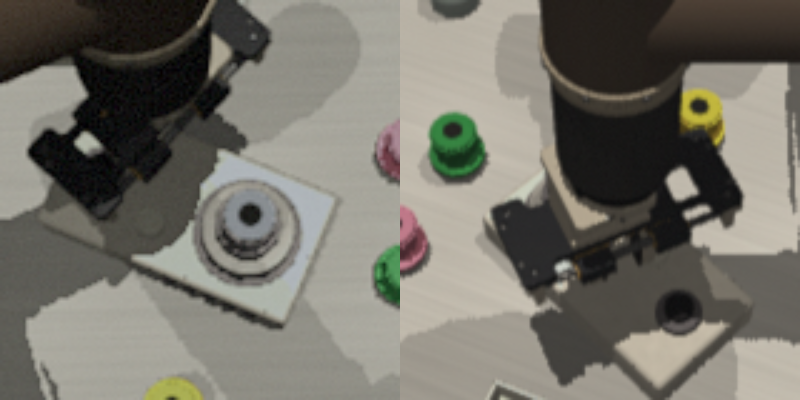

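The top view gives an offset of 0.8 mm with the cyclone upright and the gripper well clear. The scene fit doesn't count because the gripper hides the cyclone there (residual 18.7). Next the button: I check position, collar height and finger shape in the depth.

Run:
```python
from fit import *
np.set_printoptions(precision=4,suppress=True)
for c in('top','scene'):
    P,_,_=pts(c,np.load(c+'0.npy'),None)
    img=cv2.imread(f'pics/{c}0.png')
    near=np.hypot(P[...,0]-.6335,P[...,1]-.1127)<.04
    M=near&(P[...,2]>.051)&(P[...,2]<.075)
    Q=P[M]; print(c,len(Q),'collar+button bbox',Q[:,:2].min(0),Q[:,:2].max(0),'mid',(Q[:,:2].min(0)+Q[:,:2].max(0))/2,'mean',Q.mean(0))
    b=Q[:,:2].mean(0); r=np.hypot(P[...,0]-b[0],P[...,1]-b[1])
    for lo,hi in((0,.01),(.01,.014),(.014,.018),(.018,.022),(.022,.026),(.028,.034)):
        m=(r>=lo)&(r<hi); print(lo,m.sum(),np.percentile(P[m][:,2],[20,50,80]),img[m].mean(0))
```

```text
top 214 collar+button bbox [0.6121 0.0905] [0.6526 0.1324] mid [0.6323 0.1114] mean [0.631  0.1116 0.0607]
0 42 [0.0648 0.0667 0.0687] [28.3095 29.     29.9286]
0.01 56 [0.0586 0.0655 0.0672] [32.2143 32.625  34.1429]
0.014 47 [0.0555 0.0575 0.0599] [78.3191 81.6809 84.766 ]
0.018 89 [0.0479 0.0555 0.0576] [82.     84.3034 85.573 ]
0.022 61 [0.0438 0.045  0.0468] [131.8033 130.6066 125.7377]
0.028 166 [0.0435 0.0447 0.0465] [142.3554 139.1325 133.6386]
scene 274 collar+button bbox [0.6111 0.0812] [0.6671 0.1351] mid [0.6391 0.1081] mean [0.6358 0.1138 0.0608]
0 61 [0.0648 0.0668 0.0688] [32.623  32.8033 34.459 ]
0.01 64 [0.0585 0.0642 0.0681] [46.625  47.1875 50.0469]
0.014 70 [0.0532 0.0568 0.0606] [76.8429 79.3571 83.1286]
0.018 97 [0.0457 0.0547 0.0585] [ 98.3299 103.0206 105.3505]
0.022 93 [0.0445 0.0467 0.0552] [140.5914 147.043  146.    ]
0.028 183 [0.0434 0.0454 0.0472] [158.6011 165.8251 162.6175]
```

The collar tops out at about 0.057, below the pressed button at 0.061, so the shut fingertips can press. Button centre is about (0.6335, 0.1127).

carry_out --targets '[[[0, 0, 0, -0.62, 0.92, 0, -1], [0, 0, 0, -0.62, 0.92, 0, -1], [0, 0, 0, 0, 0, 0, -1], [0, 0, 0, 0, 0, 0, -1], [0, 0, 0, 0, 0, 0.8, -1], [0, 0, 0, 0, 0, 0.8, -1], [0, 0, 0, 0, 0, 0.6, -1], [0, 0, 0, 0, 0, 0, -1], [0, 0, 0, 0, 0, 0, -1]]]'

```text
t: 11.38
eef_pos: [0.6331, 0.1115, 0.256]
ee_rot: [-3.141, 0.001, -2.328]
force: [0.3, 0.4, -0.8]
width: 0.0006
```

```bash
python3 -c "
from go import go
go([.6335,.1127,.239])"; python3 look.py 5 top scene
python3 -c "
import cv2
a=cv2.imread('pics/top5.png')[110:250,205:345]; b=cv2.imread('pics/scene5.png')[170:310,210:350]
cv2.imwrite('pics/c5.png',cv2.hconcat([cv2.resize(a,(400,400)),cv2.resize(b,(400,400))]))"
```

```text
t 11.38 pos [0.6331 0.1115 0.256 ] rot [-3.1411e+00  5.0000e-04 -2.3275e+00] F [ 0.26  0.37 -0.76] w 0.0006
units [-0.047  0.022  0.679]
t 11.38 pos [0.6331 0.1115 0.256 ] rot [-3.1411e+00  5.0000e-04 -2.3275e+00] F [ 0.26  0.37 -0.76] w 0.0006
units [ 5.459 -1.832 -0.083]
top [ 5.726e-01 -1.960e-02  5.735e-01 -1.940e-02 -1.000e-04] 3.72 off mm [0.82 0.14]
scene [ 5.724e-01 -1.880e-02  5.731e-01 -1.810e-02  2.000e-04] 9.3 off mm [0.71 0.7 ]
```

View pics/c5.png

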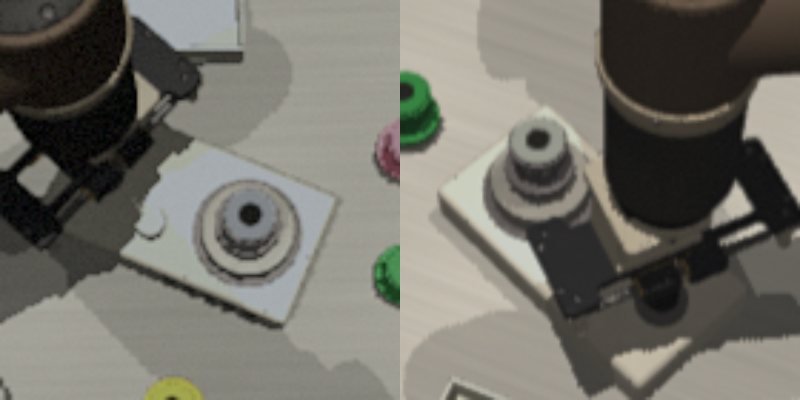

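Both views now agree the cyclone is centred to about 1 mm. The shut tips are 11 mm above the black button. I press in small rows.

carry_out --targets '[[[0, 0, 0, -0.05, 0.02, 0.3, -1], [0, 0, 0, 0, 0, 0.15, -1], [0, 0, 0, 0, 0, 0.1, -1], [0, 0, 0, 0, 0, 0.06, -1], [0, 0, 0, 0, 0, 0.04, -1], [0, 0, 0, 0, 0, 0.03, -1], [0, 0, 0, 0, 0, 0, -1], [0, 0, 0, 0, 0, 0, -1]]]'

```text
t: 12.48
eef_pos: [0.6332, 0.113, 0.2394]
ee_rot: [-3.141, 0.001, -2.327]
force: [-4.1, 1.6, 9.1]
width: 0.0004
```

carry_out --targets '[[[0, 0, 0, 0, 0, 0.05, -1], [0, 0, 0, 0, 0, 0, -1], [0, 0, 0, 0, 0, 0, -1]]]'

```text
t: 12.85
eef_pos: [0.6332, 0.113, 0.2392]
ee_rot: [-3.141, 0.001, -2.327]
force: [-6.6, 1.0, 16.9]
width: 0.0003
```

The TCP stays at 0.2392 while the force climbs to 17 N, so the button is at its stop. I lift straight up and clear away.

carry_out --targets '[[[0, 0, 0, 0, 0, -0.2, -1], [0, 0, 0, 0, 0, -0.5, -1], [0, 0, 0, 0, 0, -1, -1], [0, 0, 0, 0, 0, -1, -1], [0, 0, 0, -1, 0, -1, -1], [0, 0, 0, -1, 0, -1, -1], [0, 0, 0, -1, 0, 0, -1], [0, 0, 0, -1, 0, 0, -1], [0, 0, 0, -1, 0, 0, -1], [0, 0, 0, 0, 0, 0, -1], [0, 0, 0, 0, 0, 0, -1]]]'

```text
t: 14.22
eef_pos: [0.7188, 0.2034, 0.3543]
ee_rot: [3.141, -0.001, -2.328]
force: [-0.3, -0.1, 0.2]
width: 0.0004
```

```bash
python3 look.py 6 top scene
python3 -c "
from fit import *
for c in('top','scene'):
    p,d=arm.grab_frame(c);P,_,_=pts(c,d,None);m=np.hypot(P[...,0]-.6335,P[...,1]-.1127)<.01;print(c,'button z',np.median(P[m][:,2]))
a=cv2.imread('pics/top6.png')[110:250,205:345]; b=cv2.imread('pics/scene6.png')[170:310,210:350]
cv2.imwrite('pics/c6.png',cv2.hconcat([cv2.resize(a,(400,400)),cv2.resize(b,(400,400))]))"
```

```text
t 14.22 pos [0.7188 0.2034 0.3543] rot [ 3.1413e+00 -1.0000e-03 -2.3276e+00] F [-0.26 -0.11  0.18] w 0.0004
units [10.482 -1.867  3.862]
top [ 5.726e-01 -1.950e-02  5.734e-01 -1.950e-02  3.000e-04] 3.76 off mm [ 0.8  -0.01]
scene [ 5.724e-01 -1.880e-02  5.729e-01 -1.830e-02  1.000e-04] 5.81 off mm [0.52 0.54]
top button z 0.06680000246914097
scene button z 0.06734438034123724
```

View pics/c6.png

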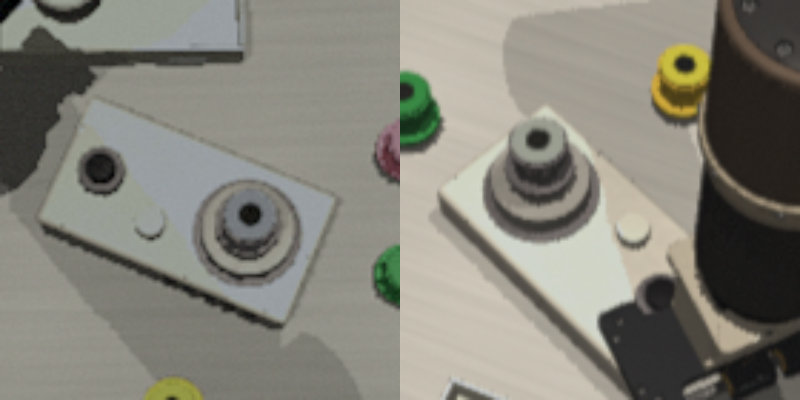

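The cyclone is centred and upright, the button is back up at 0.067 m, the screw cap has not moved, and the arm touches nothing.

```bash
python3 -c "
from station import arm
print(arm.job_done())"
```

```text
the job is handed in; nothing more can be done
None
```

The cyclone now stands centred on the plinth and the fan button has been pressed and is back up; I handed the job in at about 14 s of the 45 s allowed. No verdict was reported.

- **Centring:** I pushed the grey cyclone at its flange with both fingertips 30 mm apart, in two slow slides, then backed off. The starting offset was 18.9 mm. The final offset is 0.8 mm in both the top and the scene view, and it stands upright. One scene measurement taken after the push disagreed (3.8 mm), but the gripper was blocking that view.
- **Button:** I pressed it with the shut fingertips. They stopped 5.8 mm below the button's rest height, and the force rose to 17 N without further travel, so I took it as fully down. The button's travel itself can't be read directly. Afterwards both cameras put its top at 67 mm, so it is up again.
- **Surroundings:** the screw cap looks unmoved in the last pictures. I did not measure the prefilter, crevice tool, bottle or jar again, but the arm did not come near them at their height.

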